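# Mount the grinding cup on the coffee mill and hold it pressed

### The arm

A 6-joint arm with a two-finger parallel gripper is mounted at the origin on the work surface. World frame = base frame: x ahead of the robot, y to its left, z up, the work surface at z = 0. Lengths are in m, angles in rad, forces in N, time in s.
With the tool pointing down it reaches from about 0.3 to 0.775 m from the base axis. Payload 14.6 kg.
Tool frame: the origin (TCP) lies at the centre of the arm's flange, where the gripper is bolted on; the fingertips stand 199 mm ahead of it and the grasp point (between the pads) lies ctrl.tcp_to_grasp ahead of it (ctrl.tcp_to_grasp is the distance from the TCP to the grasp point, in m); z points along the fingers, y is the line along which they close (so a half turn about z gives the same grasp; the last joint's range is limited). The gripper opens to 94 mm and grips with 3 to 60 N. Pads are 16 mm wide; open, the fingers measure 119 mm over their backs; the gripper's body (75 mm by 177 mm) begins 78 mm behind the grasp point.
Start: joints at [-1.167, 0.3, 1.521, -0, 1.321, -0.067], TCP at [0.249, -0.49, 0.405] pointing down, gripper open.
Joint ranges: [-3.03, 3.03], [-0.79, 2.21], [0.23, 2.52], [-1.04, 4.18], [0, 3.07], [-2.55, 2.55]. Speed limits (rad/s): [2.22, 2.22, 2.57, 3.14, 3.14, 3.14].

### API

Orientations are given as [roll, pitch, yaw] about the fixed x, y, z axes, in that order (R = Rz(yaw) Ry(pitch) Rx(roll)).
In Python, from station import ctrl gives the robot as it stands. The module is installed in compiled form; this text tells all that it offers.
- The arm moves only by the shell command python3 -m jog 'ROWS' [OPENING] [FORCE]. ROWS is JSON, a list of rows, each a list of 6 numbers: the shift along the tool's x, y, z in cm, then the turn, a rotation vector about the tool's x, y, z in rad. In form: [[tx, ty, tz, ax, ay, az], ...]. A call has 1 to 8 rows; each row is the pose to reach, as a shift and turn from the pose commanded when the call began, along the tool's axes at that moment; what a row does not reach only later rows make up. A row lasts 1/10 s, in which the tool goes at most 50 mm and 8.59 degrees, less where a joint would pass 70% of its speed; a pose out of reach is approached as far as the arm can. A call with a gripper value outside its range is refused whole. OPENING is the opening in per cent of the stroke, from 0 (shut) to 100 (fully open), set as the call begins (- or left out, the last holds). The fingers move at their own pace and stop on an object; FORCE is the grip in N (left out, the last holds). Time passes only in rows, so rows that repeat a pose let the fingers close. It gives the time, the measured TCP pose, the force, the opening and the grip force at its end, in the units of the state.
- ctrl.get_obs(): the state, without advancing time (a new reading comes with each control period).
- ctrl.camera(name): name is "scene" or "top"; returns a dict with "img" (384x512x3 uint8, blue, green, red), "intrinsics" (3x3 intrinsics, pixels), "k1" (the pictures are not rectified: a ray, as slopes to the right and down, at radius r is drawn at 1 + k1 r^2 times it, then the intrinsics apply), "R" (3x3) and "t" (3): a world point X has camera coordinates R X + t. Camera axes: x right, y down, z forward; pixel columns grow to the right and rows downward; lengths in m; the calibration is good to about 2 mm. A picture is of the moment at which its call begins. There is no depth.
- ctrl.hand_in(): hands the job in; it is judged then, once.
The state is a dict: "time_s": time; "qpos": joint angles; "joint_vel": joint speeds; "tau": joint torques, N m; "ee_pos": TCP position; "eef_rot": TCP orientation; "force": force on the tool from outside, world axes, zero at the start; "moment": the same for the moment, N m; "grip_width": finger opening in m; "grip_force": force on a finger pad.
Only numpy, scipy, OpenCV 4.12 (cv2) and the standard library are available. Lean on these libraries where they do the work, as an engineer would, in place of code of your own. Each camera call takes 0.05 s, during which the arm holds its last target. There are 200 camera calls.

### The job

The coffee mill's cleaning brush is standing in the drive socket: draw it straight out and hang it by its collar in the notch on the mill's side. Then take the steel grinding cup that has three lugs on its collar, set it collar-down on the mill, turned so that the lugs drop into the three slots of the crown, and push it fully down against the spring switch that runs the mill. Finish holding: keep gripping the cup and keep it pressed fully down, with the brush left hanging in its notch and the other things on the table left standing where they are.

Things in the scene. Friction and masses are not known exactly. Their poses are not given: they have to be found in the camera images.
- mill: cordless coffee mill's motor base, fixed: aluminium drum 108 mm in diameter, 71 mm high; origin at the centre of its underside, z up. Its black fork-shaped brush holder sticks out on the -y side. On top stands a black crown ring, inner diameter 77 mm, outer 100 mm, top at z = 95 mm, with three slots 16 mm wide cut down from its top, at 90, 210 and 330 degrees from the mill's x axis (counter-clockwise from above)
- mill_bore (a point): mouth of the drive socket: vertical bore 12 mm in diameter and 30 mm deep in the hub (34 mm in diameter) in the middle of the crown; mouth at the hub's top, 80 mm above the table
- mill_notch (a point): notch of the brush holder, where the axis of a hanging brush meets the fork's top (mill frame: x 0, y -70, z 60 mm). Notch 13 mm wide, vertical, open outwards (-y), at top and bottom; fork 12 mm thick (z 48 to 60 mm), prongs 8 mm wide, ending 82 mm from the mill's axis. The collar's underside rests on the prongs
- mill_seat (a point): point on the mill's axis, 80 mm above the table: the centre of the cup's underside lies here when the lugs have slid down the slots and rest on the unpressed switch pads, 15 mm below the crown's top; with the switch fully pressed it lies 6 mm lower
- mill_switch (a joint): spring switch of the mill: three grey pads in the bottom of the slots that move together. 0 = up (pads' top at z = 80 mm), 0.006 m = fully down. About 4 N moves it off its upper stop, about 10 N in all (cup's weight included) takes it fully down
- brush: round cleaning brush, 87 mm long, 30 g, upright, at first in the drive socket with its collar on the hub. Origin at the centre of its lower (bristle) end, z towards the handle's end. Bristle stem 10 mm in diameter from 0 to 30 mm, collar 22 mm in diameter from 30 to 34 mm, beech handle 16 mm in diameter from 34 to 87 mm
- brush_collar (a point): centre of the underside of the brush's collar (30 mm from the bristle end)
- cup: closed, filled grinding cup, 0.15 to 0.23 kg, standing on its collar; origin at the centre of its underside, z up. Black collar 72 mm in diameter, z 0 to 22 mm; steel body 62 mm in diameter up to its rounded top at 88 mm. Three black lugs 12 mm wide (z 0 to 10 mm) reach 45 mm from the axis at 90, 210 and 330 degrees from its x axis: it meshes when its yaw equals the mill's, or differs by 120 or 240 degrees
- tumbler: plain open steel tumbler without collar or lugs, 68 mm across its rim, 85 mm high, origin at the centre of its underside; cup and tumbler may swap places; leave it alone
- knight: white porcelain chess knight, foot 36 mm in diameter, 92 mm high, origin at the centre of its underside; leave it alone
- pawn: white plastic pawn, foot 26 mm in diameter, 48 mm high, origin at the centre of its underside; leave it alone
- bowl: steel bowl of spare pawns, 120 mm in diameter, with the heap about 65 mm high, origin at the centre of its underside; leave it alone
Things that resemble listed ones, but are neither listed nor needed, are in the scene too. Of the things that look like the brush, the larger one is meant.

How it is judged:
By the outcome, as a careful person would: the job done as asked, in the order asked, and still so for the second after the job is handed in, while the arm keeps its last pose, push and grip.
It also fails if it takes over 58 s, if anything falls off the work surface, if the arm or the gripper's body presses on something with over 40 N, if the wrist force passes 120 N, or if a joint passes its speed limit or range.

## Working session

There is one attempt and no reset: what is moved stays moved. The work goes in short steps, Python scripts to look and compute and a shell command to move; the robot and the scene stay as the last step left them, time stands still between calls to the robot, and variables do not carry over. Pictures are saved under pics/ and viewed, at most 10 in all, crops included, and the job is handed in when it is done.

```bash
mkdir -p pics
cat > h.py <<'E'
import numpy as np, cv2, json
from station import ctrl
from scipy.spatial.transform import Rotation as Ro
def ray(c,u,v):
    K=np.array(c["intrinsics"]);d=np.array([(u-K[0,2])/K[0,0],(v-K[1,2])/K[1,1]])
    s=d.copy()
    for _ in range(20): s=d/(1+c["k1"]*(s@s))
    R=np.array(c["R"]);t=np.array(c["t"])
    return -R.T@t, R.T@np.array([s[0],s[1],1])
def onz(c,u,v,z):
    o,d=ray(c,u,v);return o+d*(z-o[2])/d[2]
def proj(c,X):
    p=np.array(c["R"])@np.array(X)+np.array(c["t"]);s=p[:2]/p[2];s=s*(1+c["k1"]*(s@s))
    K=np.array(c["intrinsics"]);return s*[K[0,0],K[1,1]]+K[:2,2]
def tool():
    o=ctrl.get_obs();return np.array(o["ee_pos"]),Ro.from_euler('xyz',o["eef_rot"])
def crop(c,x0,y0,w,h,k,name):
    cv2.imwrite("pics/"+name,cv2.resize(c["img"][y0:y0+h,x0:x0+w],None,fx=k,fy=k,interpolation=cv2.INTER_CUBIC))
def snap(n,f):
    c=ctrl.camera(n);cv2.imwrite("pics/"+f,c["img"]);np.save("pics/"+f+".npy",c,allow_pickle=True);return c
def load(f): return np.load("pics/"+f+".npy",allow_pickle=True).item()
E
python3 - <<'E'
from h import *
a=snap("scene","s0.png");b=snap("top","t0.png")
for c in(a,b):print(np.round(-np.array(c["R"]).T@np.array(c["t"]),3),c["intrinsics"],c["k1"])
o=ctrl.get_obs();print(o["ee_pos"],o["eef_rot"],o["grip_width"],ctrl.tcp_to_grasp,o["force"],o["time_s"])
print(tool()[1].as_matrix().round(3))
E
```

```text
[ 1.213 -0.183  0.652] [[436.38479617   0.         258.00243713]
 [  0.         436.38479617 187.16654806]
 [  0.           0.           1.        ]] -0.030386328817536435
[ 0.442 -0.057  0.952] [[373.60340259   0.         255.04198191]
 [  0.         373.60340259 195.5335272 ]
 [  0.           0.           1.        ]] 0.029702416831989514
[ 0.24946638 -0.49014276  0.40415213] [-3.14057633e+00 -6.69327822e-05  4.70811365e-01] 0.09387285890061209 0.1804 [-0.3419707   0.33941411  0.01204896] 0.1
[[ 0.891  0.454 -0.   ]
 [ 0.454 -0.891  0.001]
 [ 0.    -0.001 -1.   ]]
```

View pics/s0.png

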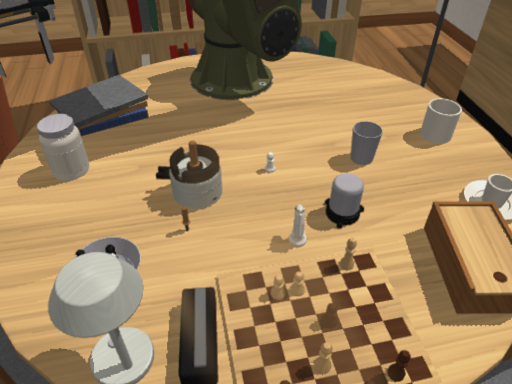

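View pics/t0.png

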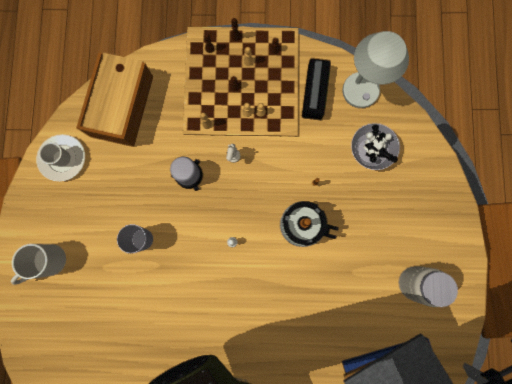

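The scene view shows the mill at about (196,178) with the brush in it. The lugged cup is at (345,198), the tumbler at (366,143), the knight at (299,226), the pawn at (270,162), and a small brush lookalike stands on the table at (185,218). In the top view the mill is at (304,223), the cup at (186,172), the tumbler at (135,238) and the small brush at (316,182).

Candidates:
- **Brush:** the mill's (304,223) or the small one at (316,182). The larger one, in the socket, is meant.
- **Cup:** (186,172) with black collar and lugs, or the open tumbler at (135,238). The first fits the description.

I'll confirm both in one crop.

Run:
```python
from h import *
a=load("s0.png");b=load("t0.png")
def cr(c,x,y,w,h,k): return cv2.resize(c["img"][y:y+h,x:x+w],None,fx=k,fy=k,interpolation=cv2.INTER_CUBIC)
top=np.hstack([cr(b,270,185,80,60,5),cr(b,150,142,80,60,5)])
bot=np.hstack([cr(a,145,135,100,75,4),cr(a,305,160,100,75,4)])
cv2.imwrite("pics/c0.png",np.vstack([top,bot]))
```

```text
(no output)
```

View pics/c0.png

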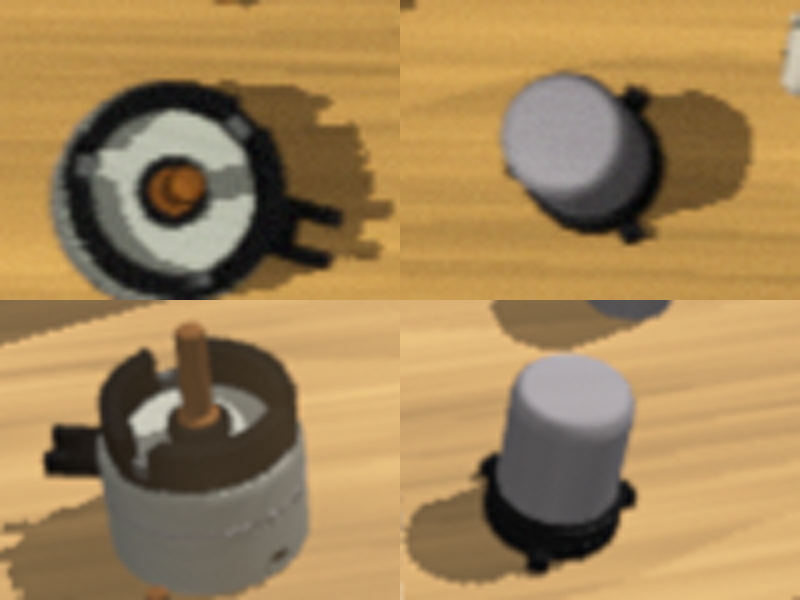

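The crop confirms both choices: the large brush stands in the mill's socket, and the cup has a black collar with lugs at top-crop (637,97), (633,232) and (512,170). The pads show at top-crop (88,163), (238,125) and (203,280).

Run:
```python
from h import *
a=load("s0.png");b=load("t0.png")
# mill: crown outer by dark mask in top
def darkmask(img,x,y,w,h,th=70):
    m=np.zeros(img.shape[:2],np.uint8);m[y:y+h,x:x+w]=(img[y:y+h,x:x+w].max(2)<th)*255;return m
img=b["img"]
m=darkmask(img,275,195,75,55,50)
m=cv2.morphologyEx(m,cv2.MORPH_OPEN,np.ones((3,3),np.uint8))
P=np.array([onz(b,x,y,.095)[:2] for y,x in zip(*np.nonzero(m))])
g=np.array([-1,-1.]); 
c0=np.array([onz(b,305.3,223,.095)[:2]]).ravel();print("crop centre",c0)
for _ in range(10):
    r=np.linalg.norm(P-c0,axis=1);Q=P[(r>.034)&(r<.054)];th=np.arctan2(*(Q-c0).T[::-1])
    # mean radial by angle bins: fit circle
    A=np.c_[2*Q,np.ones(len(Q))];s=np.linalg.lstsq(A,(Q**2).sum(1),rcond=None)[0];c0=s[:2]
print("ring fit",c0,np.sqrt(s[2]+c0@c0),len(Q))
tp=lambda x,y:(270+x/5,185+y/5)
pads=np.array([onz(b,*tp(x,y),.08)[:2] for x,y in[(88,163),(238,125),(203,280)]])
print("pads",pads,pads.mean(0))
for p,n in zip(pads,(90,330,210)): v=p-c0;print(np.linalg.norm(v),(np.degrees(np.arctan2(v[1],v[0]))-n+180)%360-180)
f=np.array([onz(b,*tp(x,y),.06)[:2] for x,y in[(340,217),(330,262)]]).mean(0);v=f-c0
print("fork",f,np.linalg.norm(v),np.degrees(np.arctan2(v[1],v[0]))+90)
print("brush top",onz(b,*tp(187,187),.137))
# scene crown/hub check: brush top in scene crop (187,330)
sp=lambda x,y:(145+x/4,135+(y-300)/4)
print("brush top scene",onz(a,*sp(188,330),.137), "proj mill in scene crop", proj(a,[*c0,.137]))
# cup
tc=lambda x,y:(150+(x-400)/5,142+y/5)
L=np.array([onz(b,*tc(x,y),.01)[:2] for x,y in[(637,97),(633,232),(510,172)]])
sc=lambda x,y:(305+(x-400)/4,160+(y-300)/4)
S=np.array([onz(a,*sc(x,y),.007)[:2] for x,y in[(490,468),(538,562),(627,495)]])
print("lugs top",L,"\nscene",S,"\n",L.mean(0),S.mean(0))
for X in(L,S):
    c=X.mean(0)
    for p in X: v=p-c;print(np.linalg.norm(v).round(4),(np.degrees(np.arctan2(v[1],v[0]))-90)%120)
print("cup top",onz(b,*tc(562,133),.088))
for n,(u,v,z) in dict(knight=(232,153,.04),pawn=(234,242,.02),tumb=(135,238,.07),small=(316,182,.03),jar=(435,287,.1)).items():print(n,onz(b,u,v,z))
```

```text
crop centre [ 0.49752447 -0.15862119]
ring fit [ 0.49789731 -0.15788196] 0.04452173591687925 561
pads [[ 0.51033551 -0.1192102 ]
 [ 0.5293621  -0.18902825]
 [ 0.45717981 -0.17258287]] [ 0.49895914 -0.16027378]
0.04062282269683535 -17.829626664462978
0.044273293078893224 -14.708531582880596
0.04329008262041497 -10.148055101054979
fork [ 0.47778726 -0.23749153] 0.08211027239995214 -14.176816026833151
brush top [ 0.496194   -0.15821753  0.137     ]
brush top scene [ 0.50229591 -0.15979235  0.137     ] proj mill in scene crop [192.74192465 141.09744669]
lugs top [[0.65701764 0.10938159]
 [0.58650395 0.10867304]
 [0.61662417 0.17311247]] 
scene [[0.59258824 0.10733709]
 [0.66238006 0.1090171 ]
 [0.62646824 0.17148256]] 
 [0.62004859 0.13038903] [0.62714552 0.12927892]
0.0425 0.39286132952803143
0.04 2.9180523219319525
0.0429 4.58264241315257
0.0409 2.4131350144071178
0.0406 0.09871434739710594
0.0422 0.9193874941457665
cup top [0.62128441 0.13034178 0.088     ]
knight [0.67302107 0.01813403 0.04      ]
pawn [0.45221315 0.00872859 0.02      ]
tumb [0.45701007 0.23811291 0.07      ]
small [ 0.60446198 -0.19287296  0.03      ]
jar [ 0.36234855 -0.44122601  0.1       ]
```

```bash
python3 -m jog '[[37.2,-18.2,0,0,0,-0.855],[37.2,-18.2,0,0,0,-0.855],[37.2,-18.2,0,0,0,-0.855],[37.2,-18.2,0,0,0,-0.855],[37.2,-18.2,0,0,0,-0.855],[37.2,-18.2,0,0,0,-0.855],[37.2,-18.2,0,0,0,-0.855],[37.2,-18.2,0,0,0,-0.855]]' 50 20
python3 -m jog '[[0,0,0,0,0,0]]'
cat >> h.py <<'E'
def go(goal,yaw):
    "rows needed to bring the grasp point to goal with tool yaw (deg), tool down: cm & rad in tool axes"
    p,R=tool();G=Ro.from_euler('xyz',[np.pi,0,np.radians(yaw)])
    tcp=np.array(goal)+[0,0,ctrl.tcp_to_grasp]
    print("shift cm",(R.inv().apply(tcp-p)*100).round(2),"turn",(R.inv()*G).as_rotvec().round(3),"grasp now",(p+R.apply([0,0,ctrl.tcp_to_grasp])).round(4),"t",ctrl.get_obs()["time_s"])
E
python3 - <<'E'
from h import *
go([.498,-.159,.118],76)
E
```

```text
time_s: 0.9
ee_pos: [0.4908, -0.1686, 0.4046]
eef_rot: [-3.141, -0.0, 1.326]
force: [-0.1, -0.6, 0.6]
grip_width: 0.0469
grip_force: 0.0
time_s: 1.0
ee_pos: [0.4921, -0.1665, 0.4042]
eef_rot: [-3.141, -0.001, 1.331]
force: [1.1, -1.3, 0.5]
grip_width: 0.0468
grip_force: 0.0
shift cm [ 0.86  0.4  10.58] turn [-0.    -0.001  0.005] grasp now [ 0.4921 -0.1663  0.2238] t 1.0
```

```bash
python3 -m jog '[[0.86,0.4,3,0,0,0],[0.86,0.4,5,0,0,0],[0.86,0.4,5,0,0,0]]'
python3 - <<'E'
from h import *
a=snap("scene","s1.png");b=snap("top","t1.png")
go([.498,-.159,.118],76)
cr=lambda c,x,y,w,h,k: cv2.resize(c["img"][y:y+h,x:x+w],None,fx=k,fy=k,interpolation=cv2.INTER_CUBIC)
cv2.imwrite("pics/c1.png",np.hstack([cr(a,145,90,100,125,4),cr(b,255,165,100,125,4)]))
p,R=tool();g=p+R.apply([0,0,ctrl.tcp_to_grasp]);print("tip in scene",proj(a,g),proj(a,g-[0,0,.03]),"top",proj(b,g))
E
```

```text
time_s: 1.3
ee_pos: [0.4954, -0.1632, 0.3521]
eef_rot: [-3.137, -0.001, 1.326]
force: [-0.4, -0.8, 0.2]
grip_width: 0.0468
grip_force: 0.0
shift cm [0.5  0.1  5.67] turn [-0.     0.    -0.001] grasp now [ 0.4958 -0.1636  0.1747] t 1.4
tip in scene [187.90432808 124.97814166] [189.37448365 137.64981958] top [312.27697694 221.47537151]
```

View pics/c1.png

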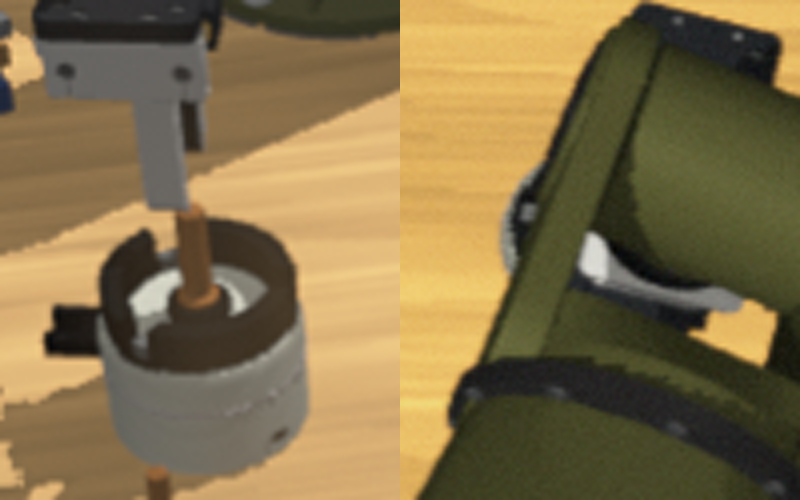

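Scene crop: the brush top is at (190,208), and the front finger is about 5 mm to its left (-y), which agrees with the readout. I'll let the arm settle and correct.

```bash
python3 -m jog '[[0.4,0.1,0,0,0,0],[0.4,0.1,0,0,0,0],[0.4,0.1,0,0,0,0]]'
python3 - <<'E'
from h import *
go([.498,-.159,.118],76)
E
```

```text
time_s: 1.7
ee_pos: [0.4979, -0.1595, 0.3554]
eef_rot: [3.14, 0.0, 1.326]
force: [-0.5, 0.4, 0.0]
grip_width: 0.0467
grip_force: 0.0
shift cm [ 0.05 -0.01  5.7 ] turn [ 0.001  0.    -0.001] grasp now [ 0.4981 -0.1596  0.175 ] t 1.7
```

```bash
python3 -m jog '[[0,0,3,0,0,0],[0,0,5,0,0,0],[0,0,5.7,0,0,0],[0,0,5.7,0,0,0],[0,0,5.7,0,0,0]]'
python3 -m jog '[[0,0,0,0,0,0],[0,0,0,0,0,0],[0,0,0,0,0,0],[0,0,0,0,0,0],[0,0,0,0,0,0],[0,0,0,0,0,0]]' 0 15
```

```text
time_s: 2.2
ee_pos: [0.4981, -0.1596, 0.2987]
eef_rot: [3.14, 0.0, 1.326]
force: [-0.4, -0.5, 1.1]
grip_width: 0.0471
grip_force: 0.0
time_s: 2.8
ee_pos: [0.4979, -0.1595, 0.2978]
eef_rot: [3.141, 0.0, 1.326]
force: [-0.1, 0.1, 2.5]
grip_width: 0.0156
grip_force: 15.0
```

```bash
python3 -m jog '[[0,0,-1,0,0,0],[0,0,-2.5,0,0,0],[0,0,-4.5,0,0,0],[0,0,-6.5,0,0,0],[0,0,-6.5,0,0,0],[0,0,-6.5,0,0,0]]'
python3 - <<'E'
from h import *
a=snap("scene","s2.png")
yaw=np.radians(-14.5);c=np.array([.498,-.159])
n=c+70e-3*np.array([np.sin(yaw),-np.cos(yaw)]);print(n)
go([*n,.1825],76)
crop(a,120,80,140,130,5,"c2.png")
print(ctrl.get_obs()["grip_width"], proj(a,[*n,.06]))
E
```

```text
time_s: 3.4
ee_pos: [0.4977, -0.1595, 0.3626]
eef_rot: [3.141, 0.0, 1.326]
force: [-0.3, 0.9, -1.0]
grip_width: 0.0157
grip_force: 15.0
[ 0.4804734  -0.22677033]
shift cm [-6.95 -0.04 -0.09] turn [-0.001 -0.    -0.001] grasp now [ 0.4976 -0.1594  0.1816] t 3.45
0.015525414119985254 [162.56987206 169.7259445 ]
```

View pics/c2.png

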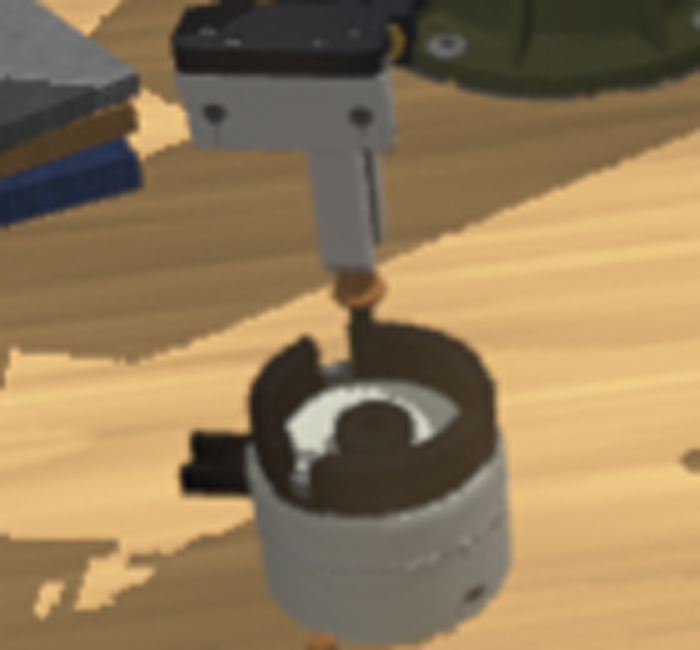

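Run:
```python
from h import *
for f,c in(("t0",np.array([.498,-.159])),("s0",np.array([.498,-.159]))):
    b=load(f+".png");im=cv2.resize(b["img"],None,fx=4,fy=4,interpolation=cv2.INTER_LINEAR)
    for th in(45,60,75):
        Q=[]
        for y in range(140*4,250*4):
            for x in range(140*4,350*4):
                if im[y,x].max()<th:
                    p=onz(b,(x+.5)/4-.5,(y+.5)/4-.5,.058)[:2]-c;r=np.hypot(*p);an=np.degrees(np.arctan2(p[1],p[0]))+90
                    if .062<r<.095 and -40<an<15: Q.append(p)
        Q=np.array(Q);an=np.radians(-14.3);u=np.array([np.sin(an),-np.cos(an)]);w=np.array([np.cos(an),np.sin(an)])
        s=Q@u;l=Q@w
        for lo,hi in((.064,.072),(.072,.080)):
            k=(s>lo)&(s<hi);h=np.histogram(l[k],np.arange(-.02,.0201,.002))[0];print(f,th,lo,"lat mean mm",(l[k].mean()*1e3).round(2),h)
        print("far end",np.percentile(s,98))
```

```text
t0 45 0.064 lat mean mm -0.13 [ 0  0  4 46 47 45 12  0  0  0  0  0  0 27 45 45 41  0  0  0]
t0 45 0.072 lat mean mm 1.71 [ 0  0  0 18 36 35  7  0  0  0  0  0  0 14 43 41 34  0  0  0]
far end 0.07833997111455492
t0 60 0.064 lat mean mm -0.13 [ 0  0 21 46 47 45 28  0  0  0  0  0  0 42 45 45 46 13  0  0]
t0 60 0.072 lat mean mm 1.42 [ 0  0  2 32 42 43 21  0  0  0  0  0  0 32 45 45 44 14  0  0]
far end 0.07933042287659546
t0 75 0.064 lat mean mm -0.13 [ 0  0 35 46 47 45 44  0  0  0  0  0 11 45 45 45 46 28  0  0]
t0 75 0.072 lat mean mm 1.38 [ 0  0  6 35 45 46 37  0  0  0  0  0  3 44 45 45 45 29  0  0]
far end 0.08003183928402019
s0 45 0.064 lat mean mm 5.84 [ 0  0  0  0 28 40 35 33 42 31 43 33 39 37 37 40 35 41 37 41]
s0 45 0.072 lat mean mm 5.25 [ 0  0  0  0 33 31 37 38 30 35 23 33 22 32 37 37 40 35 39 33]
far end 0.07964798227382332
s0 60 0.064 lat mean mm 5.9 [ 0  0  0 13 30 40 35 33 42 31 43 33 39 37 37 40 35 41 37 41]
s0 60 0.072 lat mean mm 5.26 [ 0  0  0  6 42 31 37 38 32 38 25 36 26 36 38 37 40 35 41 35]
far end 0.08031492590626796
s0 75 0.064 lat mean mm 5.95 [ 0  0  0 25 30 40 35 33 42 31 43 33 39 37 37 40 35 41 37 41]
s0 75 0.072 lat mean mm 5.22 [ 0  0  0 21 42 31 37 38 32 41 27 38 29 38 38 37 40 35 41 37]
far end 0.08072174255894991
```

```bash
python3 -m jog '[[-3.5,0,0,0,0,0],[-7.0,0,0,0,0,0],[-7.0,0,0,0,0,0],[-7.0,0,2.5,0,0,0],[-7.0,0,4.7,0,0,0],[-7.0,0,4.7,0,0,0],[-7.0,0,4.7,0,0,0]]'
python3 - <<'E'
from h import *
a=snap("scene","s3.png");b=snap("top","t3.png")
go([.4806,-.227,.0975],76)
cr=lambda c,x,y,w,h,k: cv2.resize(c["img"][y:y+h,x:x+w],None,fx=k,fy=k,interpolation=cv2.INTER_CUBIC)
cv2.imwrite("pics/c3.png",np.hstack([cr(a,130,110,80,100,6),cr(b,300,180,53,100,6)]))
E
```

```text
time_s: 4.15
ee_pos: [0.4811, -0.2272, 0.3156]
eef_rot: [-3.141, -0.0, 1.326]
force: [0.7, -0.6, -0.4]
grip_width: 0.0159
grip_force: 15.0
shift cm [ 0.02 -0.06  3.87] turn [ 0.001  0.    -0.   ] grasp now [ 0.4813 -0.2274  0.1362] t 4.25
```

View pics/c3.png

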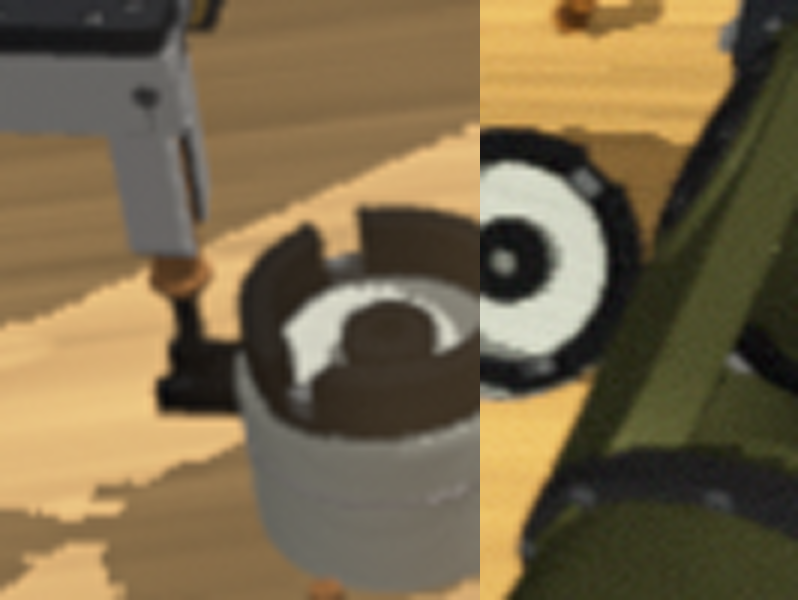

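The scene crop shows the stem at (188,335), directly over the notch near the prongs at (180,360). I'll lower it gently and watch the force.

```bash
python3 -m jog '[[0,-0.05,0.5,0,0,0],[0,-0.05,1.0,0,0,0],[0,-0.05,1.4,0,0,0],[0,-0.05,1.6,0,0,0],[0,-0.05,1.6,0,0,0]]'
```

```text
time_s: 4.75
ee_pos: [0.4804, -0.2273, 0.2993]
eef_rot: [-3.141, -0.0, 1.326]
force: [-0.2, 0.2, -0.2]
grip_width: 0.0157
grip_force: 15.0
```

```bash
python3 -m jog '[[0,0,0.6,0,0,0],[0,0,1.2,0,0,0],[0,0,1.7,0,0,0],[0,0,2.0,0,0,0],[0,0,2.15,0,0,0],[0,0,2.15,0,0,0]]'
python3 - <<'E'
from h import *
go([.4806,-.227,.0975],76)
E
```

```text
time_s: 5.35
ee_pos: [0.4804, -0.2273, 0.2781]
eef_rot: [-3.142, -0.0, 1.326]
force: [1.0, -0.5, -0.8]
grip_width: 0.0159
grip_force: 15.0
shift cm [0.03 0.01 0.02] turn [-0.    -0.    -0.001] grasp now [ 0.4804 -0.2273  0.0977] t 5.35
```

```bash
python3 -m jog '[[0,0,0.05,0,0,0],[0,0,0.1,0,0,0],[0,0,0.1,0,0,0]]'
python3 -m jog '[[0,0,0,0,0,0],[0,0,0,0,0,0],[0,0,0,0,0,0],[0,0,0,0,0,0],[0,0,0,0,0,0]]' 40 15
python3 -m jog '[[0,0,-1,0,0,0],[0,0,-3,0,0,0],[0,0,-7,0,0,0],[0,0,-11,0,0,0],[0,0,-11,0,0,0],[0,0,-11,0,0,0]]'
python3 - <<'E'
from h import *
a=snap("scene","s4.png");b=snap("top","t4.png")
go([.623,.130,.22],91.5)
cr=lambda c,x,y,w,h,k: cv2.resize(c["img"][y:y+h,x:x+w],None,fx=k,fy=k,interpolation=cv2.INTER_CUBIC)
cv2.imwrite("pics/c4.png",np.hstack([cr(a,130,110,80,100,6),cr(b,300,180,53,100,6)]))
E
```

```text
time_s: 5.65
ee_pos: [0.4805, -0.2273, 0.2778]
eef_rot: [3.141, 0.0, 1.326]
force: [-2.4, 1.8, 6.6]
grip_width: 0.0159
grip_force: 15.0
time_s: 6.15
ee_pos: [0.4804, -0.2273, 0.2771]
eef_rot: [-3.141, -0.0, 1.326]
force: [-0.1, 0.8, -0.5]
grip_width: 0.0379
grip_force: 0.0
time_s: 6.75
ee_pos: [0.4802, -0.2272, 0.388]
eef_rot: [3.14, 0.0, 1.326]
force: [-1.0, 0.3, -0.2]
grip_width: 0.0376
grip_force: 0.0
shift cm [38.12  5.18 -1.41] turn [-0.002 -0.001 -0.271] grasp now [ 0.48   -0.2271  0.2058] t 6.85
```

View pics/c4.png

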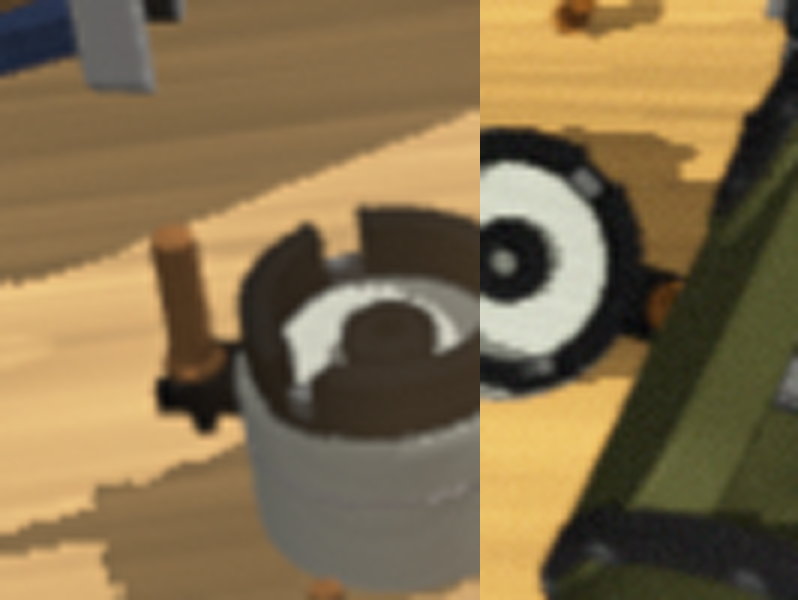

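The brush hangs upright at scene crop (188,300), with its collar on the prongs and the stem tip below them at (205,425). Next I'll move to the cup.

```bash
python3 -m jog '[[4,0.5,-1.4,0,0,0],[9,1.2,-1.4,0,0,0],[14,2,-1.4,0,0,-0.1],[19,2.6,-1.4,0,0,-0.2],[24,3.3,-1.4,0,0,-0.27],[29,4,-1.4,0,0,-0.27],[34,4.6,-1.4,0,0,-0.27],[38.1,5.2,-1.4,0,0,-0.27]]' 100 25
python3 -m jog '[[0,0,0,0,0,0],[0,0,0,0,0,0]]'
python3 - <<'E'
from h import *
a=snap("scene","s5.png");b=snap("top","t5.png")
go([.623,.130,.22],91.5)
cr=lambda c,x,y,w,h,k: cv2.resize(c["img"][y:y+h,x:x+w],None,fx=k,fy=k,interpolation=cv2.INTER_CUBIC)
cv2.imwrite("pics/c5.png",np.hstack([cr(a,295,120,100,115,4),cr(b,275,185,75,86,5.35)[:460]]))
E
```

```text
time_s: 7.65
ee_pos: [0.6237, 0.1322, 0.3996]
eef_rot: [-3.139, 0.0, 1.596]
force: [0.3, -0.1, 0.2]
grip_width: 0.0935
grip_force: 0.0
time_s: 7.85
ee_pos: [0.6233, 0.1304, 0.3993]
eef_rot: [-3.139, 0.001, 1.597]
force: [-0.0, 0.1, 0.4]
grip_width: 0.0943
grip_force: 0.0
shift cm [ 0.12 -0.01 -0.01] turn [-0.002  0.    -0.002] grasp now [0.6229 0.1288 0.2199] t 7.95
```

View pics/c5.png

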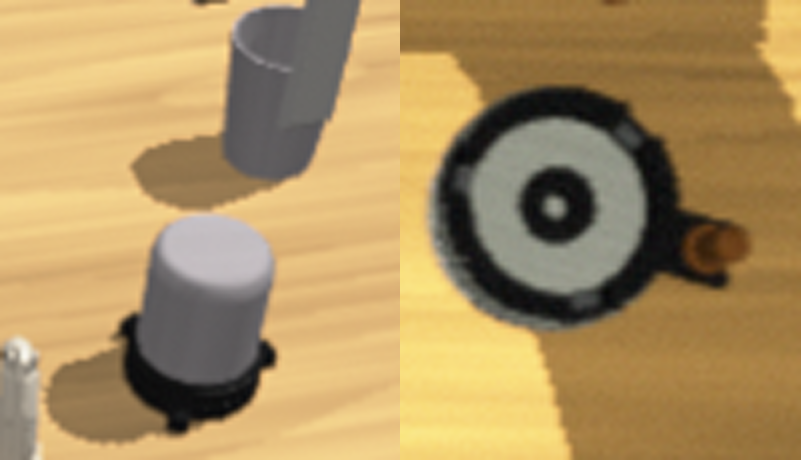

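```bash
python3 -m jog '[[0.1,0,3,0,0,0],[0.1,0,7,0,0,0],[0.1,0,11,0,0,0],[0.1,0,14,0,0,0],[0.1,0,16,0,0,0],[0.1,0,16.5,0,0,0],[0.1,0,16.5,0,0,0],[0.1,0,16.5,0,0,0]]'
python3 -m jog '[[0,0,0,0,0,0],[0,0,0,0,0,0],[0,0,0,0,0,0],[0,0,0,0,0,0],[0,0,0,0,0,0],[0,0,0,0,0,0]]' 0 30
python3 - <<'E'
from h import *
b=load("t5.png")
tp=lambda x,y:(275+(x-400)/5.35,185+y/5.35)
for c in(onz(b,*tp(558,207),.08)[:2],np.array([.498,-.159])):
    print(c)
    for (x,y),n in zip([(463,178),(628,133),(586,300)],(90,330,210)):
        v=onz(b,*tp(x,y),.08)[:2]-c;print(np.linalg.norm(v).round(4),(np.degrees(np.arctan2(v[1],v[0]))-n+180)%360-180)
v=onz(b,*tp(735,245),.117)[:2];print("brush top",v)
go([.623,.130,.055],91.5)
E
```

```text
time_s: 8.75
ee_pos: [0.6235, 0.1303, 0.2377]
eef_rot: [3.14, -0.0, 1.595]
force: [-0.5, -0.3, 0.5]
grip_width: 0.0938
grip_force: 0.0
time_s: 9.35
ee_pos: [0.6232, 0.1308, 0.2363]
eef_rot: [-3.141, 0.0, 1.596]
force: [-2.1, -0.1, 3.6]
grip_width: 0.0618
grip_force: 30.0
[ 0.49685528 -0.15861189]
0.043 -16.042489496773385
0.0448 -12.847054209442831
0.0417 -13.187041567575648
[ 0.498 -0.159]
0.0431 -14.435660785142147
0.0437 -13.494849242917326
0.0427 -14.130886578229365
brush top [ 0.48016116 -0.2274021 ]
shift cm [-0.08 -0.02  0.09] turn [-0.     0.    -0.001] grasp now [0.6232 0.1308 0.0559] t 9.35
```

```bash
python3 -m jog '[[0,0,-2,0,0,0],[0,0,-5,0,0,0],[0,0,-9,0,0,0],[0,0,-12.5,0,0,0],[0,0,-12.5,0,0,0],[0,0,-12.5,0,0,0]]'
python3 - <<'E'
from h import *
a=snap("scene","s6.png");crop(a,300,110,100,75,8,"c6.png")
go([.498,-.159,.180],75.5);print(ctrl.get_obs()["force"])
E
```

```text
time_s: 9.95
ee_pos: [0.6231, 0.1307, 0.3609]
eef_rot: [3.141, -0.0, 1.596]
force: [0.1, -0.2, -3.3]
grip_width: 0.0612
grip_force: 30.0
shift cm [-28.65 -13.23  -0.04] turn [-0.002  0.     0.278] grasp now [0.6227 0.1306 0.1793] t 10.0
[ 0.35000667 -0.14966941 -2.71471009]
```

```bash
python3 -m jog '[[-4,-1.8,0,0,0,0.05],[-8,-3.7,0,0,0,0.1],[-12.5,-5.8,0,0,0,0.15],[-17,-7.8,0,0,0,0.2],[-21.5,-9.9,0,0,0,0.25],[-25.5,-11.8,0,0,0,0.278],[-28.65,-13.2,0,0,0,0.278],[-28.65,-13.2,0,0,0,0.278]]'
python3 -m jog '[[0,0,2,0,0,0],[0,0,2,0,0,0],[0,0,2,0,0,0]]'
python3 - <<'E'
from h import *
a=snap("scene","s7.png")
crop(a,140,90,110,110,5.4,"c7.png")
go([.498,-.159,.155],75.5)
E
```

```text
time_s: 10.8
ee_pos: [0.497, -0.162, 0.3595]
eef_rot: [-3.139, 0.0, 1.314]
force: [0.8, 0.0, -3.3]
grip_width: 0.0617
grip_force: 30.0
time_s: 11.1
ee_pos: [0.4986, -0.1585, 0.3404]
eef_rot: [-3.139, -0.0, 1.318]
force: [0.2, 0.2, -2.0]
grip_width: 0.0613
grip_force: 30.0
shift cm [-0.06 -0.05  0.56] turn [-0.001 -0.     0.001] grasp now [ 0.4985 -0.1585  0.1606] t 11.15
```

View pics/c7.png

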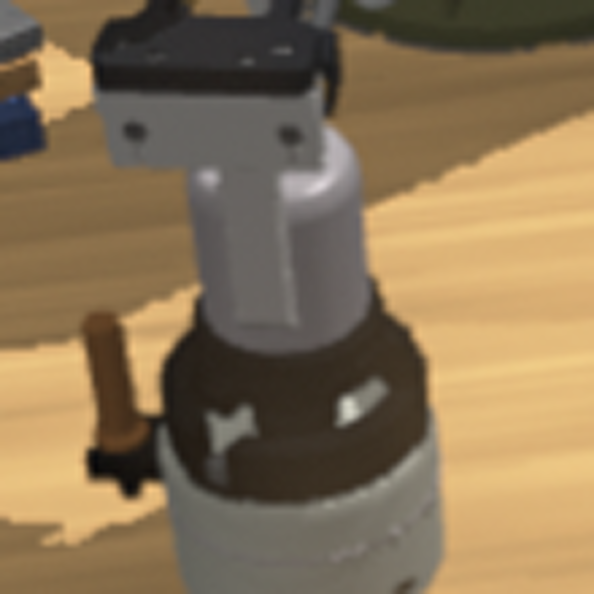

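The crop shows the cup about 10 mm above the crown and the hanging brush undisturbed at (112,390). The front-left slot is under a lug at about (230,430). I'll lower it gently by feel.

```bash
python3 -m jog '[[-0.06,-0.05,0.4,0,0,0],[-0.06,-0.05,0.7,0,0,0],[-0.06,-0.05,0.9,0,0,0],[-0.06,-0.05,1.1,0,0,0],[-0.06,-0.05,1.3,0,0,0],[-0.06,-0.05,1.3,0,0,0]]'
python3 - <<'E'
from h import *
go([.498,-.159,.130],75.5);o=ctrl.get_obs();print(o["force"],o["moment"])
E
```

```text
time_s: 11.75
ee_pos: [0.4978, -0.1594, 0.3279]
eef_rot: [-3.141, -0.0, 1.318]
force: [0.3, 0.1, -2.2]
grip_width: 0.0617
grip_force: 30.0
shift cm [0.05 0.01 1.75] turn [-0. -0.  0.] grasp now [ 0.4977 -0.1594  0.1475] t 11.75
[ 0.29989543  0.14645833 -2.17748893] [-0.03080967 -0.03499961 -0.02831771]
```

No contact force and the underside is already about 3 mm below the crown's top, so the lugs are in the slots. I'll continue down to the pads.

```bash
python3 -m jog '[[0,0,0.3,0,0,0],[0,0,0.6,0,0,0],[0,0,0.8,0,0,0],[0,0,1.0,0,0,0],[0,0,1.1,0,0,0],[0,0,1.1,0,0,0]]'
python3 -m jog '[[0,0,0.15,0,0,0],[0,0,0.3,0,0,0],[0,0,0.3,0,0,0]]'
python3 -m jog '[[0,0,0.15,0,0,0],[0,0,0.3,0,0,0],[0,0,0.3,0,0,0]]'
```

```text
time_s: 12.35
ee_pos: [0.4978, -0.1594, 0.317]
eef_rot: [-3.141, -0.0, 1.318]
force: [0.6, -0.4, -2.1]
grip_width: 0.0616
grip_force: 30.0
time_s: 12.65
ee_pos: [0.4979, -0.1595, 0.3144]
eef_rot: [3.141, 0.0, 1.318]
force: [-1.2, 0.4, 3.6]
grip_width: 0.0618
grip_force: 30.0
time_s: 12.95
ee_pos: [0.4979, -0.1595, 0.3114]
eef_rot: [3.141, 0.0, 1.318]
force: [-1.6, 0.8, 8.1]
grip_width: 0.0616
grip_force: 30.0
```

```bash
python3 -m jog '[[0,0,0.1,0,0,0],[0,0,0.2,0,0,0],[0,0,0.25,0,0,0],[0,0,0.25,0,0,0]]' 0 50
```

```text
time_s: 13.35
ee_pos: [0.4979, -0.1595, 0.3101]
eef_rot: [3.14, 0.0, 1.318]
force: [-5.6, 2.4, 18.4]
grip_width: 0.0616
grip_force: 50.0
```

```bash
python3 -m jog '[[0,0,0.05,0,0,0],[0,0,0.05,0,0,0],[0,0,0.05,0,0,0],[0,0,0.05,0,0,0]]'
python3 - <<'E'
from h import *
a=snap("scene","s8.png");b=ctrl.camera("top")
cr=lambda c,x,y,w,h,k: cv2.resize(c["img"][y:y+h,x:x+w],None,fx=k,fy=k,interpolation=cv2.INTER_CUBIC)
cv2.imwrite("pics/c8.png",np.hstack([cr(a,140,90,110,110,4.5),cr(a,250,90,66,110,4.5)]))
E
```

```text
time_s: 13.75
ee_pos: [0.4979, -0.1595, 0.3101]
eef_rot: [3.14, 0.0, 1.318]
force: [-8.0, 3.2, 23.7]
grip_width: 0.0616
grip_force: 50.0
```

View pics/c8.png

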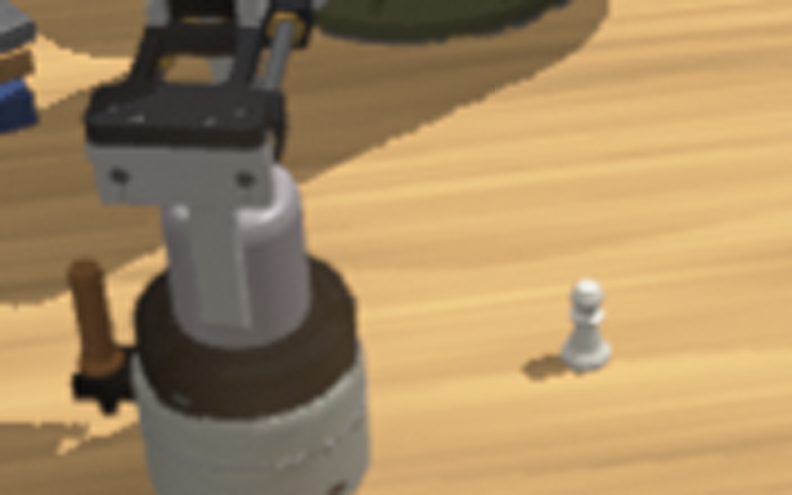

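The picture shows the cup's collar sunk inside the crown at (240,340), the brush hanging at (90,330) and the pawn standing at (586,325). The TCP has stopped at 0.3101 while the force rises to 24 N, so the switch is at its lower stop.

```bash
python3 -c "
from station import ctrl
print(ctrl.hand_in())"
```

```text
the job is handed in; nothing more can be done
None
```

The job is handed in: the brush hangs by its collar in the notch, and the gripper is still holding the cup, lugs in the slots, against the switch's lower stop with about 24 N (13.8 s of the 58 s used).

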